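Rebuild a mower spindle stack

TASK

Rebuild the mower spindle on its green stand: put the blue pulley over the steel post first (wide rim down), then the white spacer, then the aluminium plate with its middle hole over the post, and last the red hand knob (open end down). Lift the plate straight up off the two dowels of the yellow jig and keep it level all the way; lower each part until it sits flat on the one below rather than dropping it. Leave the tin and the black socket where they stand.

Things in the scene. Friction and masses are not known exactly. Their poses are not given: they have to be found in the camera images.
- spindle: Fixed green stand with an upright steel post. Origin: centre of the underside of its base, on the work surface, on the post's axis; z up. Base 130 x 110 mm (x, y), 12 mm high; round bearing housing (68 mm wide at its foot, 50 mm at its top) up to a flat shoulder 30 mm above the origin; post 16 mm in diameter from there to its chamfered tip at 98 mm above the origin. Complete stack: undersides at 30 (pulley), 60 (spacer), 78 (plate) and 88 mm (knob) above the origin.
- jig: Fixed drilling jig, long along its x. Origin: centre of the underside, on the work surface; z up. Dark foot 190 x 90 mm, 10 mm high; yellow bar 190 x 36 mm on it, its top 35 mm above the origin, on which the plate lies; two upright brass dowels, 8 mm in diameter, 60 mm either side of the centre along x, tips 51 mm above the origin (6 mm over the plate's top).
- plate: Loose aluminium plate 150 x 60 x 10 mm (x, y, z), 0.2 kg, lying on the jig, over its dowels. Origin: centre of its underside; x along its length, z up. Middle hole 24 mm in diameter; dowel holes 9 mm in diameter, 60 mm either side along x. It overhangs the yellow bar by 12 mm on each long side, where fingers can pass and grip it across its 60 mm width.
- pulley: Loose blue pulley, standing rim down on the work surface, 0.2 kg. Origin: centre of its underside; z up. Grooved rim 68 mm in diameter, 10 mm high; above it a round hub 36 mm in diameter up to 30 mm; bore 24 mm right through. Grip it by the hub.
- spacer: Loose white nylon spacer ring, 20 g, 34 mm outside diameter, 24 mm bore, 18 mm high, flat on the work surface. Origin: centre of its underside; z up.
- knob: Loose red hand knob, standing open end down on the work surface. Origin: centre of its underside; z up. Flange 46 mm in diameter, 15 mm high, with a blind bore 24 mm wide and 14 mm deep from below; above it a solid grip 30 mm in diameter up to 36 mm, black spot on top.
- tin: Bystander: small closed can with a yellow band, 52 mm in diameter, 45 mm high, loose. Origin: centre of its underside. Not to be disturbed.
- socket: Bystander: black socket for a wrench, a cylinder 24 mm in diameter, 28 mm high, loose, standing. Origin: centre of its underside. Not to be disturbed.
Things that resemble listed ones, but are neither listed nor needed, are in the scene too. There is more than one size of the knob; the job needs the smaller.

How it is judged:
On the way, in this order (a step that is already met when the one before it is completed fails the run):
1. the blue pulley sits on the stand's shoulder, round the post (horizontal distance between pulley and spindle below 0.008 m and z of pulley in the frame of spindle between 0.026 and 0.034 m and angle between pulley's own z axis and vertical below 0.1 rad), for 0.2 s.
2. the white spacer sits on the pulley, round the post (all of step 1 and horizontal distance between spacer and spindle below 0.008 m and z of spacer in the frame of spindle between 0.056 and 0.064 m and angle between spacer's own z axis and vertical below 0.1 rad), for 0.2 s.
3. the plate sits flat on the spacer, its middle hole round the post (all of step 2 and horizontal distance between plate and spindle below 0.008 m and z of plate in the frame of spindle between 0.074 and 0.082 m and angle between plate's own z axis and vertical below 0.1 rad), for 0.2 s.
4. the red knob sits on the plate, over the post's end (all of step 3 and horizontal distance between knob and spindle below 0.008 m and z of knob in the frame of spindle between 0.084 and 0.092 m and angle between knob's own z axis and vertical below 0.1 rad), for 0.2 s.
At the end, for the whole second after the job is handed in: Pulley, spacer, plate and knob are stacked on the stand in that order from below: each centred within 8 mm of the post's axis, its underside within 4 mm of its proper height (30, 60, 78 and 88 mm above the stand's origin), tilted less than 0.1 rad, and at rest (under 0.02 m/s and 0.2 rad/s) (all of step 4 and linear speed of each of pulley, spacer, plate, knob below 0.02 m/s and angular speed of each of pulley, spacer, plate, knob below 0.2 rad/s); the robot touches nothing.
It fails at once if the plate tilted by more than 0.2 rad (angle between plate's own z axis and vertical above 0.2 rad).
It fails at once if a part dropped onto the stack (faster than 0.7 m/s while round the post) ((horizontal distance between pulley and spindle below 0.012 m and z of pulley in the frame of spindle below 0.097 m and linear speed of pulley above 0.7 m/s) or (horizontal distance between spacer and spindle below 0.012 m and z of spacer in the frame of spindle below 0.097 m and linear speed of spacer above 0.7 m/s) or (horizontal distance between plate and spindle below 0.012 m and z of plate in the frame of spindle below 0.097 m and linear speed of plate above 0.7 m/s) or (horizontal distance between knob and spindle below 0.012 m and z of knob in the frame of spindle below 0.097 m and linear speed of knob above 0.7 m/s)).
It fails at once if the tin moved by more than 25 mm or was knocked over (distance of tin from where it was at the start of the episode above 0.025 m or angle between tin's own z axis and vertical above 0.6 rad).
It fails at once if the socket moved by more than 25 mm or was knocked over (distance of socket from where it was at the start of the episode above 0.025 m or angle between socket's own z axis and vertical above 0.6 rad).
It also fails if it takes over 120 s, if anything falls off the work surface, if the arm or the gripper's body presses on something with over 40 N, if the wrist force passes 120 N, or if a joint passes its speed limit or range.

ROBOT

A 7-joint arm with a two-finger parallel gripper is mounted at the origin on the work surface. World frame = base frame: x ahead of the robot, y to its left, z up, the work surface at z = 0. Lengths are in m, angles in rad, forces in N, time in s.
With the tool pointing down it reaches from about 0.4 to 0.85 m from the base axis. Payload 4.5 kg.
Tool frame: the origin (TCP) lies between the finger pads; the fingertips stand 11 mm ahead of it and the grasp point (between the pads) lies 8 mm behind it (r.nose_length is the distance from the TCP to the fingertips, in m); z points along the fingers, y is the line along which they close (so a half turn about z gives the same grasp; the last joint's range is limited). The gripper opens to 88 mm and grips with 3 to 60 N. Pads are 18 mm wide; open, the fingers measure 123 mm over their backs; the gripper's body (75 mm by 187 mm) begins 45 mm behind the grasp point.
Start: joints at [1.229, 0.689, -0.195, 1.565, 0.157, 0.902, -0.215], TCP at [0.229, -0.581, 0.25] pointing down, gripper open.
Joint ranges: [-3.01, 3.01], [-0.46, 2.08], [-1.47, 1.51], [0.13, 2.56], [-1, 4.14], [0.04, 2.09], [-2.66, 2.66]. Speed limits (rad/s): [2.57, 2.57, 3.14, 3.14, 3.14, 3.14, 3.14].

INTERFACE

Orientations are given as a unit quaternion [x, y, z, w].
In Python, from plant import get_state, snapshot, camera_model, r gives the robot as it stands.
- The arm moves only by the shell command python3 -m inch 'ROWS' [FORCE]. ROWS is text: rows parted by semicolons, each of 7 numbers parted by spaces: the opening, from -1 (shut) to 1 (fully open), then the shift along the tool's x, y, z in m, then the turn, a rotation vector about the tool's x, y, z in rad. A call has 1 to 20 rows; each row shifts and turns the commanded pose from where the row before left it, along the tool's axes as they then stand; what a row does not reach is not made up. A row lasts 1/12 s, in which the tool goes at most 41.7 mm and 7.16 degrees, less where a joint would pass 70% of its speed; a pose out of reach is approached as far as the arm can. A call is refused whole if a number of a shift passes 0.0417 or a number of a turn 0.125, either way. A call with a gripper value outside its range is refused whole. The fingers move at their own pace and stop on an object; FORCE is the grip in N (left out, the last holds). Time passes only in rows, so rows that do not move let the fingers close. It gives the time, the measured TCP pose, the force, the opening and the grip force at its end, in the units of the state.
- get_state(): the state, without advancing time (a new reading comes with each control period).
- snapshot(name): name is "side" or "top"; returns (picture, depth): 400x640x3 uint8, red, green, blue; 400x640 float32, m along the optical axis (not along the pixel's ray), 0 where there is no reading.
- camera_model(name): a dict with "intrinsics" (3x3 intrinsics, pixels), "view" (4x4, takes a point from world to camera coordinates). Camera axes: x right, y down, z forward; pixel columns grow to the right and rows downward; lengths in m; the calibration is good to about 2 mm. A picture is of the moment at which its call begins. camera_model takes no time and is no camera call.
- r.finish_job(): hands the job in; it is judged then, once.
The state is a dict: "clock": time; "q": joint angles; "qd": joint speeds; "joint_torque": joint torques, N m; "tool_pos": TCP position; "eef_rot": TCP orientation; "contact_force": force on the tool from outside, world axes, zero at the start; "moment": the same for the moment, N m; "opening": opening from 0.0 (shut) to 1.0 (fully open); "finger_force": force on a finger pad.
Only numpy, scipy, OpenCV 4.12 (cv2) and the standard library are available. Lean on these libraries where they do the work, as an engineer would, in place of code of your own. Each camera call takes 0.05 s, during which the arm holds its last target. There are 200 camera calls.

## Working session

There is one attempt and no reset: what is moved stays moved. The work goes in short steps, Python scripts to look and compute and a shell command to move; the robot and the scene stay as the last step left them, time stands still between calls to the robot, and variables do not carry over. Pictures are saved under pics/ and viewed, at most 14 in all, crops included, and the job is handed in when it is done.

```bash
mkdir -p pics; ls; python3 - <<'E'
from plant import *
import cv2
for n in("top","side"):
    p,d=snapshot(n); cv2.imwrite(f"pics/{n}0.png",p[:,:,::-1])
    import numpy as np; np.save(f"pics/{n}0d.npy",d)
    m=camera_model(n); print(n,np.round(m["intrinsics"],1).tolist(),np.round(m["view"],3).tolist())
s=get_state(); print(s["tool_pos"],s["eef_rot"],s["opening"],s["clock"],r.nose_length)
E
```

```text
pics
top [[418.8, 0.0, 316.4], [0.0, 418.8, 194.6], [0.0, 0.0, 1.0]] [[0.012, -1.0, -0.009, 0.006], [-0.994, -0.011, -0.109, 0.53], [0.108, 0.01, -0.994, 0.989], [0.0, 0.0, 0.0, 1.0]]
side [[397.5, 0.0, 316.8], [0.0, 397.5, 195.3], [0.0, 0.0, 1.0]] [[-0.82, -0.572, -0.02, 0.467], [-0.297, 0.454, -0.84, 0.193], [0.49, -0.683, -0.542, 0.54], [0.0, 0.0, 0.0, 1.0]]
[ 0.22914534 -0.58090818  0.24902065] [ 9.82398872e-01  1.86793500e-01 -2.01969304e-04 -7.77160055e-04] 0.9996570794065965 0.1 0.011
```

View pics/top0.png

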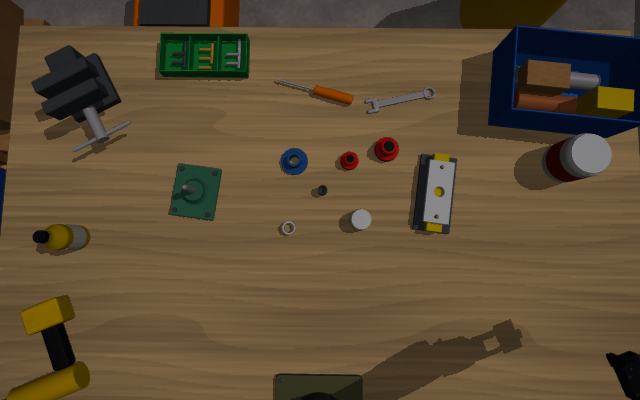

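View pics/side0.png

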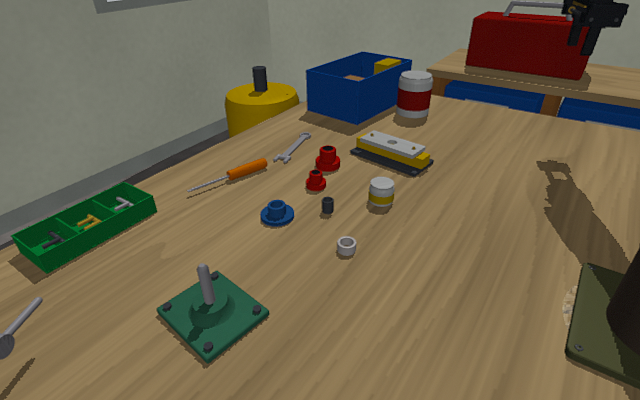

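Top view: the pulley is at (294,161), the spacer at (288,228) and the stand at (196,191) with its post tip near (190,189). The plate and jig are at (436,194). Look-alikes: small red knob (349,160) against large red knob (387,149), and white spacer ring (288,228) against the white tin lid (361,220). The black socket is at (322,190). By the description I want the small knob at (349,160) and the ring at (288,228). I'll check these in one crop and measure them by depth.

```bash
cat > h.py <<'E'
import numpy as np, cv2
from plant import *
def cloud(n,d):
    m=camera_model(n); K=np.array(m["intrinsics"]); V=np.array(m["view"])
    v,u=np.mgrid[:d.shape[0],:d.shape[1]]
    P=np.stack([(u-K[0,2])*d/K[0,0],(v-K[1,2])*d/K[1,1],d],-1)
    return (P-V[:3,3])@V[:3,:3]
def circ(pts):
    (x,y),rad=cv2.minEnclosingCircle(pts[:,:2].astype(np.float32)); return x,y,rad
E
python3 - <<'E'
from h import *
p=cv2.imread("pics/top0.png"); cv2.imwrite("pics/crop1.png",cv2.resize(p[130:250,155:470],None,fx=2.5,fy=2.5,interpolation=cv2.INTER_CUBIC))
for n,boxes in (("top",dict(pulley=(275,142,312,180),spacer=(276,216,301,240),knob=(336,148,362,174),big=(370,134,403,166),tin=(345,205,376,235),socket=(312,181,332,200),stand=(160,155,228,225),jig=(405,145,465,245))),):
    d=np.load(f"pics/{n}0d.npy"); W=cloud(n,d)
    print("table z",np.median(W[260:300,250:350,2]))
    for k,(a,b,c,e) in boxes.items():
        Q=W[b:e,a:c].reshape(-1,3); Q=Q[(d[b:e,a:c].ravel()>0)&(Q[:,2]>.006)]
        zt=np.percentile(Q[:,2],97); T=Q[Q[:,2]>zt-.004]
        print(k,"zmax %.3f zt %.3f n%d"%(Q[:,2].max(),zt,len(T)),"top mean",T.mean(0).round(4),"mid",((T.min(0)+T.max(0))/2).round(4),"circ",np.round(circ(T),4),"all",np.round(circ(Q),4))
        if k in("jig","stand"):
            print(cv2.minAreaRect(Q[:,:2].astype(np.float32)*1000),cv2.minAreaRect(T[:,:2].astype(np.float32)*1000))
            for lo,hi in((.006,.016),(.026,.034),(.04,.051),(.05,.12)):
                B=Q[(Q[:,2]>lo)&(Q[:,2]<hi)]
                if len(B)>3: print(lo,hi,len(B),B.mean(0).round(4),((B.min(0)+B.max(0))/2).round(4),cv2.minAreaRect(B[:,:2].astype(np.float32)*1000))
E
```

```text
table z 0.0007546298992180561
pulley zmax 0.035 zt 0.032 n81 top mean [0.6162 0.0693 0.0306] mid [0.6167 0.0689 0.0314] circ [0.6166 0.0688 0.0177] all [0.6124 0.0616 0.042 ]
spacer zmax 0.024 zt 0.022 n48 top mean [0.4498 0.0786 0.0196] mid [0.4494 0.0788 0.021 ] circ [0.4494 0.0788 0.0164] all [0.4473 0.081  0.0188]
knob zmax 0.042 zt 0.040 n88 top mean [ 0.6184 -0.0677  0.0375] mid [ 0.618  -0.0678  0.0389] circ [ 0.6182 -0.0682  0.0146] all [ 0.6127 -0.075   0.0312]
big zmax 0.053 zt 0.051 n136 top mean [ 0.6476 -0.1609  0.0492] mid [ 0.6483 -0.1608  0.0502] circ [ 0.6482 -0.1608  0.0189] all [ 0.6469 -0.165   0.034 ]
tin zmax 0.051 zt 0.048 n227 top mean [ 0.4708 -0.0952  0.0463] mid [ 0.4719 -0.0951  0.0475] circ [ 0.4711 -0.0951  0.0239] all [ 0.4731 -0.1005  0.0319]
socket zmax 0.033 zt 0.031 n27 top mean [ 0.5423 -0.0024  0.0293] mid [ 0.5433 -0.0018  0.0303] circ [ 0.5423 -0.0018  0.0116] all [ 0.5432 -0.0024  0.0119]
stand zmax 0.103 zt 0.057 n73 top mean [0.536  0.3097 0.0841] mid [0.5365 0.3119 0.0781] circ [0.5372 0.3126 0.0081] all [0.5469 0.337  0.1052]
((545.44494628
[... 1172 characters left out ...]
703125), 82.51062774658203)
0.006 0.016 907 [ 0.5358 -0.2631  0.0106] [ 0.5252 -0.2802  0.011 ] ((524.5152587890625, -279.90655517578125), (106.89797973632812, 224.38275146484375), 88.87891387939453)
0.026 0.034 81 [ 0.5233 -0.2768  0.0324] [ 0.5401 -0.2772  0.0302] ((539.578125, -279.9814758300781), (35.93686294555664, 190.4240264892578), 82.75501251220703)
0.04 0.051 1517 [ 0.5386 -0.2802  0.0454] [ 0.5447 -0.28    0.0454] ((546.085693359375, -281.44293212890625), (61.355682373046875, 164.15863037109375), 82.89201354980469)
0.05 0.12 19 [ 0.5267 -0.278   0.0515] [ 0.5345 -0.2756  0.0522] ((533.7964477539062, -279.00494384765625), (54.140098571777344, 131.40272521972656), 80.87882232666016)
```

View pics/crop1.png

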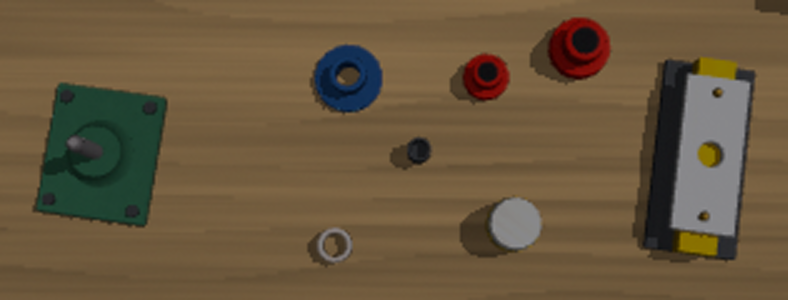

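The crop confirms the choice: small red knob at crop (486,77), clearly smaller than the big one at (579,47). The ring spacer is at (334,245), and the blue pulley is at (348,77) with its bore visible. The post is at (90,150), and the plate lies over its dowels at (710,153), yawed about -7.5°. First I'll turn the tool to that yaw and head for the pulley.

```bash
cat > d.py <<'E'
# d.py x y z [yawdeg]: shift in tool axes to the TCP target, and turn about tool axes to point down at yaw
import sys; from h import *
from scipy.spatial.transform import Rotation as R
a=[float(v) for v in sys.argv[1:]]; s=get_state(); T=R.from_quat(s["eef_rot"])
yaw=np.radians(a[3] if len(a)>3 else -7.5)
G=R.from_euler('z',yaw)*R.from_euler('x',np.pi)
print("pos",np.round(s["tool_pos"],4),"clk",round(s["clock"],2),"open",round(s["opening"],3),"ff",np.round(s["finger_force"],1),"F",np.round(s["contact_force"],1))
print("turn",(T.inv()*G).as_rotvec().round(4),"shift now",T.inv().apply(np.array(a[:3])-s["tool_pos"]).round(4),"after turn",G.inv().apply(np.array(a[:3])-s["tool_pos"]).round(4))
E
python3 -m inch '1 0 0 0 0 0 .1;1 0 0 0 0 0 .1;1 0 0 0 0 0 .1;1 0 0 0 0 0 .1;1 0 0 0 0 0 .1;1 .015 -.035 0 0 0 0;1 .015 -.035 0 0 0 0;1 .015 -.035 0 0 0 0;1 .015 -.035 0 0 0 0;1 .015 -.035 0 0 0 0;1 .015 -.035 0 0 0 0;1 .015 -.035 0 0 0 0;1 .015 -.035 0 0 0 0;1 .015 -.035 0 0 0 0;1 .015 -.035 0 0 0 0;1 .015 -.035 0 0 0 0;1 .015 -.035 0 0 0 0;1 .015 -.035 0 0 0 0;1 .015 -.035 0 0 0 0;1 0 0 0 0 0 0' 20; python3 d.py .6164 .069 .1
```

```text
clock: 1.77
tool_pos: [0.5029, -0.1118, 0.2495]
eef_rot: [0.998, -0.055, 0.002, -0.003]
contact_force: [0.3, 0.3, -0.4]
opening: 1.003
finger_force: 0.0
pos [ 0.5029 -0.1118  0.2495] clk 1.77 open 1.003 ff 0.0 F [ 0.3  0.3 -0.4]
turn [-0.0058 -0.0029  0.0201] shift now [ 0.0924 -0.1914  0.1509] after turn [ 0.0889 -0.1941  0.1495]
```

```bash
python3 -m inch '1 .0149 -.0324 0 0 0 .02;1 .0149 -.0324 0 0 0 0;1 .0149 -.0324 0 0 0 0;1 .0149 -.0324 0 0 0 0;1 .0149 -.0324 0 0 0 0;1 .0149 -.0324 0 0 0 0;1 0 0 .03 0 0 0;1 0 0 .03 0 0 0;1 0 0 .03 0 0 0;1 0 0 .03 0 0 0;1 0 0 .03 0 0 0;1 0 0 0 0 0 0;1 0 0 0 0 0 0;1 0 0 0 0 0 0' ; python3 d.py .6164 .069 .027; python3 - <<'E'
from h import *
p,d=snapshot("side"); cv2.imwrite("pics/s1.png",cv2.resize(p[100:300,200:440,::-1],None,fx=2.5,fy=2.5))
E
```

```text
clock: 2.93
tool_pos: [0.6152, 0.0586, 0.101]
eef_rot: [0.997, -0.072, 0.001, -0.0]
contact_force: [0.4, -0.5, -1.1]
opening: 1.003
finger_force: 0.0
pos [0.6152 0.0586 0.101 ] clk 2.93 open 1.003 ff 0.0 F [ 0.4 -0.5 -1.1]
turn [-0.0003 -0.0018 -0.0135] shift now [-0.0005 -0.0105  0.074 ] after turn [-0.0002 -0.0105  0.074 ]
```

View pics/s1.png

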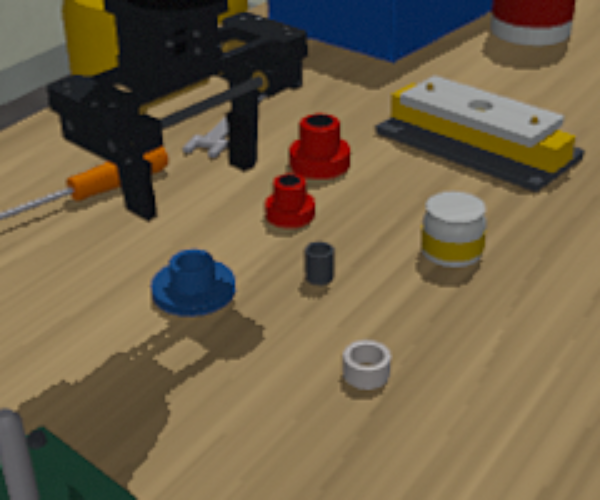

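The side crop shows the open fingers straddling above the pulley (crop 193,283), clear of the small knob (290,200). I'll correct y, go down and grip the hub.

```bash
python3 -m inch '1 0 -.0105 0 0 0 -.013;1 0 0 .02 0 0 0;1 0 0 .02 0 0 0;1 0 0 .02 0 0 0;1 0 0 .014 0 0 0;1 0 0 0 0 0 0;1 0 0 0 0 0 0;-1 0 0 0 0 0 0;-1 0 0 0 0 0 0;-1 0 0 0 0 0 0;-1 0 0 0 0 0 0;-1 0 0 0 0 0 0;-1 0 0 0 0 0 0;-1 0 0 0 0 0 0;-1 0 0 0 0 0 0;-1 0 0 0 0 0 0' 20; python3 d.py .6164 .069 .027
```

```text
clock: 4.32
tool_pos: [0.6158, 0.069, 0.0257]
eef_rot: [0.998, -0.066, -0.0, 0.0]
contact_force: [-0.1, -0.7, 0.9]
opening: 0.389
finger_force: 20.0
pos [0.6158 0.069  0.0257] clk 4.32 open 0.389 ff 20.0 F [-0.1 -0.7  0.9]
turn [ 0.0003  0.0001 -0.0003] shift now [ 0.0006 -0.0001 -0.0013] after turn [ 0.0006 -0.0001 -0.0013]
```

```bash
python3 -m inch '-1 0 0 -.02 0 0 0;-1 0 0 -.03 0 0 0;-1 0 0 -.03 0 0 0;-1 0 0 -.03 0 0 0;-1 0 0 -.025 0 0 0;-1 0 0 0 0 0 0;-1 0 0 0 0 0 0' ; python3 d.py .536 .311 .155
```

```text
clock: 4.9
tool_pos: [0.6163, 0.0692, 0.1617]
eef_rot: [0.998, -0.066, 0.001, -0.0]
contact_force: [-0.2, 0.1, -2.6]
opening: 0.39
finger_force: 20.0
pos [0.6163 0.0692 0.1617] clk 4.9 open 0.39 ff 20.0 F [-0.2  0.1 -2.6]
turn [-0.0006 -0.0022 -0.0003] shift now [-0.1113 -0.2292  0.0066] after turn [-0.1112 -0.2292  0.0067]
```

```bash
python3 -m inch '-1 -.0111 -.0229 0 0 0 0;-1 -.0111 -.0229 0 0 0 0;-1 -.0111 -.0229 0 0 0 0;-1 -.0111 -.0229 0 0 0 0;-1 -.0111 -.0229 0 0 0 0;-1 -.0111 -.0229 0 0 0 0;-1 -.0111 -.0229 0 0 0 0;-1 -.0111 -.0229 0 0 0 0;-1 -.0111 -.0229 0 0 0 0;-1 -.0111 -.0229 0 0 0 0;-1 0 0 0 0 0 0;-1 0 0 0 0 0 0;-1 0 0 0 0 0 0;-1 0 0 0 0 0 0' ; python3 d.py .536 .311 .155; python3 - <<'E'
from h import *
p,d=snapshot("side"); cv2.imwrite("pics/s2.png",cv2.resize(p[160:380,120:320,::-1],None,fx=2.7,fy=2.7))
E
```

```text
clock: 6.07
tool_pos: [0.5359, 0.3084, 0.1597]
eef_rot: [0.998, -0.067, -0.001, 0.001]
contact_force: [0.0, -0.7, -2.1]
opening: 0.39
finger_force: 20.0
pos [0.5359 0.3084 0.1597] clk 6.07 open 0.39 ff 20.0 F [ 0.  -0.7 -2.1]
turn [ 0.0027  0.0009 -0.0026] shift now [-0.0002 -0.0026  0.0046] after turn [-0.0002 -0.0025  0.0047]
```

View pics/s2.png

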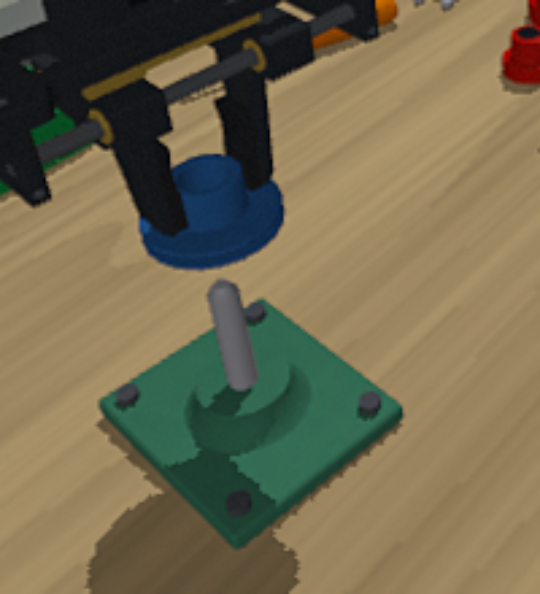

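The side crop shows the pulley held level, centred at crop (212,215) just above the post tip (222,288). I'll cross-check the pulley and post offset from the side depth before lowering.

```bash
python3 - <<'E'
from h import *
from scipy.optimize import least_squares
d0=np.load("pics/side0d.npy"); W=cloud("side",d0)
def fit(Q,r): # axis of an upright cylinder of known radius
    f=least_squares(lambda c:np.hypot(Q[:,0]-c[0],Q[:,1]-c[1])-r,Q[:,:2].mean(0)+[-.0,-.0],loss="soft_l1",f_scale=.001); return f.x.round(4),len(Q)
def sel(W,c,rad,lo,hi):
    return W[(np.hypot(W[...,0]-c[0],W[...,1]-c[1])<rad)&(W[...,2]>lo)&(W[...,2]<hi)]
print("post side",fit(sel(W,(.5365,.311),.02,.04,.09),.008))
for lo,hi in((.035,.055),(.055,.075),(.075,.095)): print(fit(sel(W,(.5365,.311),.02,lo,hi),.008))
C=W[...,2]
print("pulley rim start side",fit(sel(W,(.616,.069),.045,.003,.008),.034))
p,d=snapshot("side"); W=cloud("side",d); h=cv2.cvtColor(p,cv2.COLOR_RGB2HSV)
B=(h[...,0]>95)&(h[...,0]<125)&(h[...,1]>120)
Q=W[B&(np.hypot(W[...,0]-.536,W[...,1]-.308)<.05)&(W[...,2]>.1)]
print(Q[:,2].min(),Q[:,2].max(),"rim now",fit(Q[(Q[:,2]<Q[:,2].min()+.012)&(np.hypot(*(Q[:,:2]-[.536,.308]).T)>.028)],.034))
print(get_state()["tool_pos"])
E
```

```text
post side (array([0.5387, 0.3136]), 321)
(array([0.5387, 0.3136]), 119)
(array([0.5387, 0.3137]), 124)
(array([0.5389, 0.3135]), 154)
pulley rim start side (array([0.62  , 0.0692]), 43)
0.13467801684231867 0.3914498769012257 rim now (array([0.5397, 0.3079]), 443)
[0.53618049 0.30882307 0.16023808]
```

```bash
python3 -m inch '-1 -.001 -.0037 0 .002 0 0;-1 0 0 0 0 0 0;-1 0 0 .012 0 0 0;-1 0 0 .012 0 0 0;-1 0 0 .012 0 0 0;-1 0 0 .012 0 0 0;-1 0 0 .012 0 0 0;-1 0 0 .012 0 0 0;-1 0 0 .01 0 0 0;-1 0 0 0 0 0 0;-1 0 0 0 0 0 0' ; python3 d.py .5357 .3125 .0567
```

```text
clock: 7.08
tool_pos: [0.5349, 0.3144, 0.0779]
eef_rot: [0.998, -0.066, -0.0, -0.001]
contact_force: [0.4, -0.9, -2.5]
opening: 0.388
finger_force: 20.0
pos [0.5349 0.3144 0.0779] clk 7.08 open 0.388 ff 20.0 F [ 0.4 -0.9 -2.5]
turn [-0.001   0.001  -0.0003] shift now [0.0011 0.0018 0.0212] after turn [0.001  0.0018 0.0212]
```

```bash
python3 -m inch '-1 .001 .0018 .006 0 0 0;-1 0 0 .006 0 0 0;-1 0 0 .004 0 0 0;-1 0 0 .003 0 0 0;-1 0 0 .002 0 0 0;-1 0 0 0 0 0 0;-1 0 0 0 0 0 0;-1 0 0 0 0 0 0' ; python3 d.py .5357 .3125 .0557
```

```text
clock: 7.75
tool_pos: [0.5361, 0.3128, 0.0579]
eef_rot: [0.998, -0.066, 0.0, -0.001]
contact_force: [-0.2, -0.0, -2.2]
opening: 0.389
finger_force: 20.0
pos [0.5361 0.3128 0.0579] clk 7.75 open 0.389 ff 20.0 F [-0.2 -0.  -2.2]
turn [-0.0022 -0.0004 -0.0003] shift now [-0.0004  0.0004  0.0022] after turn [-0.0004  0.0004  0.0022]
```

```bash
python3 -m inch '-1 0 0 .001 0 0 0;-1 0 0 .001 0 0 0;-1 0 0 .001 0 0 0;-1 0 0 .0005 0 0 0;-1 0 0 0 0 0 0;-1 0 0 0 0 0 0' ; python3 d.py .5357 .3125 .0557
```

```text
clock: 8.25
tool_pos: [0.5362, 0.3129, 0.0557]
eef_rot: [0.998, -0.065, 0.0, -0.001]
contact_force: [-1.7, -0.4, 8.4]
opening: 0.395
finger_force: 20.0
pos [0.5362 0.3129 0.0557] clk 8.25 open 0.395 ff 20.0 F [-1.7 -0.4  8.4]
turn [-0.0025 -0.0006 -0.0002] shift now [-0.0004  0.0005  0.    ] after turn [-0.0004  0.0005  0.    ]
```

Contact is about 10 N, so the pulley is seated. I'll open, rise and check while moving to the spacer.

```bash
python3 -m inch '1 0 0 0 0 0 0;1 0 0 0 0 0 0;1 0 0 0 0 0 0;1 0 0 0 0 0 0;1 0 0 0 0 0 0;1 0 0 -.01 0 0 0;1 0 0 -.03 0 0 0;1 0 0 -.03 0 0 0;1 0 0 -.03 0 0 0;1 0 0 -.03 0 0 0;1 0 0 0 0 0 0;1 0 0 0 0 0 0' ; python3 d.py .4495 .0787 .1; python3 - <<'E'
from h import *
p,d=snapshot("side"); W=cloud("side",d); h=cv2.cvtColor(p,cv2.COLOR_RGB2HSV)
B=(h[...,0]>95)&(h[...,0]<125)&(h[...,1]>120)
Q=W[B&(np.hypot(W[...,0]-.536,W[...,1]-.312)<.06)&(W[...,2]>.02)&(W[...,2]<.1)]
z=Q[:,2]; print("pulley z",z.min(),np.percentile(z,98)); H=Q[(z>.044)&(z<.056)]
from scipy.optimize import least_squares
print("hub",least_squares(lambda c:np.hypot(H[:,0]-c[0],H[:,1]-c[1])-.018,H[:,:2].mean(0),loss="soft_l1",f_scale=.001).x,len(H))
E
```

```text
clock: 9.25
tool_pos: [0.5371, 0.3131, 0.1867]
eef_rot: [0.998, -0.066, 0.002, -0.002]
contact_force: [-0.3, -0.2, -0.2]
opening: 1.001
finger_force: 0.0
pos [0.5371 0.3131 0.1867] clk 9.25 open 1.001 ff 0.0 F [-0.3 -0.2 -0.2]
turn [-0.005  -0.0037 -0.0004] shift now [-0.0565  0.2443  0.0853] after turn [-0.0563  0.2439  0.0867]
pulley z 0.020776278276464943 0.0601888634319337
hub [0.53866395 0.31403788] 189
```

Pulley hub side fit is (.5387,.3140) against post (.5387,.3136), with its top at 60 mm: seated and concentric. On to the spacer.

```bash
python3 -m inch '1 -.0056 .0244 0 0 0 0;1 -.0056 .0244 0 0 0 0;1 -.0056 .0244 0 0 0 0;1 -.0056 .0244 0 0 0 0;1 -.0056 .0244 0 0 0 0;1 -.0056 .0244 0 0 0 0;1 -.0056 .0244 0 0 0 0;1 -.0056 .0244 0 0 0 0;1 -.0056 .0244 0 0 0 0;1 -.0056 .0244 0 0 0 0;1 0 0 .03 0 0 0;1 0 0 .03 0 0 0;1 0 0 .03 0 0 0;1 0 0 .03 0 0 0;1 0 0 0 0 0 0;1 0 0 0 0 0 0;1 0 0 0 0 0 0' ; python3 d.py .45 .0790 .016; python3 - <<'E'
from h import *
from scipy.optimize import least_squares
W=cloud("side",np.load("pics/side0d.npy"))
Q=W[(np.hypot(W[...,0]-.4495,W[...,1]-.0787)<.03)&(W[...,2]>.005)&(W[...,2]<.015)]
Q=Q[np.hypot(*(Q[:,:2]-[.4515,.08]).T)>.014]
print("spacer side",least_squares(lambda c:np.hypot(Q[:,0]-c[0],Q[:,1]-c[1])-.017,[.45,.079],loss="soft_l1",f_scale=.001).x,len(Q))
E
```

```text
clock: 10.72
tool_pos: [0.4484, 0.0781, 0.0643]
eef_rot: [0.998, -0.066, -0.0, -0.001]
contact_force: [0.4, 0.7, 0.3]
opening: 0.997
finger_force: 0.0
pos [0.4484 0.0781 0.0643] clk 10.72 open 0.997 ff 0.0 F [0.4 0.7 0.3]
turn [-0.0017  0.0003 -0.0004] shift now [ 0.0015 -0.001   0.0483] after turn [ 0.0015 -0.0011  0.0483]
spacer side [0.45142624 0.07928445] 84
```

```bash
python3 -m inch '1 .0015 -.001 .015 0 0 0;1 0 0 .015 0 0 0;1 0 0 .012 0 0 0;1 0 0 .006 0 0 0;1 0 0 0 0 0 0;1 0 0 0 0 0 0;-1 0 0 0 0 0 0;-1 0 0 0 0 0 0;-1 0 0 0 0 0 0;-1 0 0 0 0 0 0;-1 0 0 0 0 0 0;-1 0 0 0 0 0 0;-1 0 0 0 0 0 0;-1 0 0 0 0 0 0;-1 0 0 0 0 0 0;-1 0 0 0 0 0 0' 12; python3 d.py .45 .0790 .016
```

```text
clock: 12.05
tool_pos: [0.4566, 0.0801, 0.0208]
eef_rot: [0.998, -0.066, -0.006, 0.001]
contact_force: [0.7, 0.1, 1.1]
opening: 0.366
finger_force: 11.9
pos [0.4566 0.0801 0.0208] clk 12.05 open 0.366 ff 11.9 F [0.7 0.1 1.1]
turn [ 0.0018  0.0117 -0.0003] shift now [-0.0063  0.0019  0.0048] after turn [-0.0064  0.002   0.0048]
```

```bash
python3 -m inch '-1 0 0 0 0 0 0;-1 0 0 0 0 0 0'; python3 -c "
from plant import *;s=get_state();print(s['q'].round(3) if hasattr(s['q'],'round') else s['q'],s['moment'])"; python3 d.py .45 .0790 .016; python3 - <<'E'
from h import *
p,d=snapshot("side"); cv2.imwrite("pics/s3.png",cv2.resize(p[170:280,270:420,::-1],None,fx=4,fy=4))
E
```

```text
clock: 12.22
tool_pos: [0.4566, 0.0801, 0.0207]
eef_rot: [0.998, -0.066, -0.006, 0.001]
contact_force: [-0.5, -0.3, -0.3]
opening: 0.367
finger_force: 11.9
[-0.269  0.937 -0.003  2.173 -0.004  0.043 -1.969] [0.01432049 0.02671426 0.02988283]
pos [0.4566 0.0801 0.0207] clk 12.22 open 0.367 ff 11.9 F [-0.5 -0.3 -0.3]
turn [ 0.0018  0.0118 -0.0003] shift now [-0.0063  0.0019  0.0048] after turn [-0.0064  0.0019  0.0047]
```

View pics/s3.png

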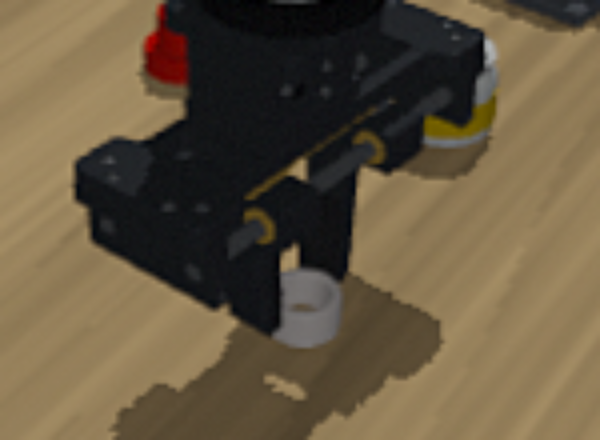

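The side crop shows the spacer held at crop (308,308), about 6 mm off the pad centre: joint 6 is at its limit this close in. The grip is sound, so I'll lift and measure the offset in the hand.

```bash
python3 -m inch '-1 0 0 -.01 0 0 0;-1 0 0 -.02 0 0 0;-1 0 0 -.03 0 0 0;-1 0 0 -.03 0 0 0;-1 0 0 -.03 0 0 0;-1 0 0 -.02 0 0 0;-1 0 0 0 0 0 0;-1 0 0 0 0 0 0;-1 0 0 0 0 0 0' ; python3 d.py .5428 .3122 .155
```

```text
clock: 13.02
tool_pos: [0.4578, 0.0801, 0.1605]
eef_rot: [0.998, -0.065, -0.006, 0.001]
contact_force: [0.3, 0.3, -0.3]
opening: 0.368
finger_force: 11.9
pos [0.4578 0.0801 0.1605] clk 13.02 open 0.368 ff 11.9 F [ 0.3  0.3 -0.3]
turn [ 0.0019  0.0123 -0.0001] shift now [ 0.054  -0.2412  0.0044] after turn [ 0.054  -0.2412  0.0055]
```

```bash
python3 -m inch '-1 .0054 -.0241 0 0 0 0;-1 .0054 -.0241 0 0 .006 0;-1 .0054 -.0241 0 .002 .006 0;-1 .0054 -.0241 0 0 0 0;-1 .0054 -.0241 0 0 0 0;-1 .0054 -.0241 0 0 0 0;-1 .0054 -.0241 0 0 0 0;-1 .0054 -.0241 0 0 0 0;-1 .0054 -.0241 0 0 0 0;-1 .0054 -.0241 0 0 0 0;-1 0 0 0 0 0 0;-1 0 0 0 0 0 0;-1 0 0 0 0 0 0;-1 0 0 0 0 0 0' ; python3 d.py .5428 .3122 .155; python3 - <<'E'
from h import *
from scipy.optimize import least_squares
p,d=snapshot("side"); W=cloud("side",d); h=cv2.cvtColor(p,cv2.COLOR_RGB2HSV)
B=(h[...,1]<60)&(h[...,2]>110)&(np.hypot(W[...,0]-.5387,W[...,1]-.3136)<.035)&(W[...,2]>.11)&(W[...,2]<.19)
Q=W[B]; print(len(Q),np.percentile(Q[:,2],[2,98]))
z0=np.percentile(Q[:,2],98)-.018; S=Q[(Q[:,2]>z0+.002)&(Q[:,2]<z0+.015)]
f=lambda c:np.hypot(S[:,0]-c[0],S[:,1]-c[1])-.017
print("spacer side",least_squares(f,[.5387,.3136],loss="soft_l1",f_scale=.001).x)
E
```

```text
clock: 14.18
tool_pos: [0.5427, 0.31, 0.1595]
eef_rot: [0.998, -0.066, -0.001, 0.001]
contact_force: [0.6, -0.1, -0.9]
opening: 0.369
finger_force: 11.9
pos [0.5427 0.31   0.1595] clk 14.18 open 0.369 ff 11.9 F [ 0.6 -0.1 -0.9]
turn [ 0.0025  0.0013 -0.0019] shift now [-0.0002 -0.0022  0.0045] after turn [-0.0002 -0.0022  0.0045]
369 [0.1394329  0.15664873]
spacer side [0.53946069 0.31777988]
```

```bash
python3 - <<'E'
from h import *
p,d=snapshot("side"); im=p[:,:,::-1].copy()
m=camera_model("side"); K=np.array(m["intrinsics"]);V=np.array(m["view"])
def pr(X): c=V[:3,:3]@X+V[:3,3]; u=K@c; return u[:2]/u[2]
S=5; x0,y0=140,190
im=cv2.resize(im[y0:y0+115,x0:x0+130],None,fx=S,fy=S,interpolation=cv2.INTER_CUBIC)
def ring(c,z,r,col):
    P=np.array([(pr(np.array([c[0]+r*np.cos(t),c[1]+r*np.sin(t),z]))-[x0-.5,y0-.5])*S-.5 for t in np.linspace(0,6.28,60)])
    cv2.polylines(im,[P.astype(int)],True,col,1)
c=(.5386,.3115)
ring(c,.1388,.017,(0,0,255)); ring(c,.1568,.017,(0,0,255)); ring(c,.1568,.012,(0,255,255)); ring((.5387,.3136),.095,.008,(0,255,0)); ring((.5387,.3136),.1388,.008,(0,255,0))
cv2.imwrite("pics/s4.png",im)
E
```

```text
(no output)
```

View pics/s4.png

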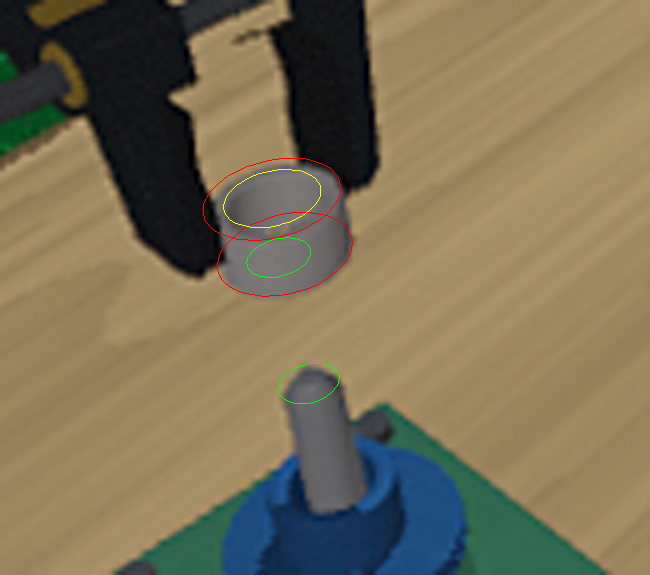

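The overlay rings, predicted from the tool pose, lie within about 1-2 px of the spacer (crop 280,225), so the model is good to about 2 mm. The post tip is at crop (312,385). Shift 2.7 mm and lower.

```bash
python3 -m inch '-1 0 -.0027 0 .002 0 -.002;-1 0 0 0 0 0 0;-1 0 0 .012 0 0 0;-1 0 0 .012 0 0 0;-1 0 0 .012 0 0 0;-1 0 0 .012 0 0 0;-1 0 0 .012 0 0 0;-1 0 0 .006 0 0 0;-1 0 0 .004 0 0 0;-1 0 0 0 0 0 0;-1 0 0 0 0 0 0;-1 0 0 0 0 0 0' ; python3 d.py .5428 .3127 .0807
```

```text
clock: 15.28
tool_pos: [0.5442, 0.3151, 0.0911]
eef_rot: [0.998, -0.065, 0.001, -0.001]
contact_force: [0.3, -0.2, 0.3]
opening: 0.367
finger_force: 11.9
pos [0.5442 0.3151 0.0911] clk 15.28 open 0.367 ff 11.9 F [ 0.3 -0.2  0.3]
turn [-0.003  -0.0014  0.0017] shift now [-0.0011  0.0026  0.0104] after turn [-0.001   0.0026  0.0104]
```

```bash
python3 -m inch '-1 -.001 .0026 .004 0 0 0;-1 0 0 .003 0 0 0;-1 0 0 .001 0 0 0;-1 0 0 .001 0 0 0;-1 0 0 .001 0 0 0;-1 0 0 .001 0 0 0;-1 0 0 0 0 0 0;-1 0 0 0 0 0 0' ; python3 d.py .5428 .3127 .0807
```

```text
clock: 15.95
tool_pos: [0.5425, 0.3125, 0.0807]
eef_rot: [0.998, -0.065, 0.0, -0.001]
contact_force: [-1.7, -0.7, 8.2]
opening: 0.362
finger_force: 11.9
pos [0.5425 0.3125 0.0807] clk 15.95 open 0.362 ff 11.9 F [-1.7 -0.7  8.2]
turn [-0.0026 -0.0008  0.0017] shift now [ 0.0002 -0.0002  0.    ] after turn [ 0.0002 -0.0002  0.    ]
```

```bash
python3 -m inch '1 0 0 0 0 0 0;1 0 0 0 0 0 0;1 0 0 0 0 0 0;1 0 0 0 0 0 0;1 0 0 0 0 0 0;1 0 0 -.01 0 0 0;1 0 0 -.03 0 0 0;1 0 0 -.03 0 0 0;1 0 0 -.03 0 0 0;1 0 0 -.02 0 0 0;1 0 0 0 0 0 0;1 0 0 0 0 0 0' ; python3 d.py .5388 -.2799 .12; python3 - <<'E'
from h import *
from scipy.optimize import least_squares
p,d=snapshot("side"); cv2.imwrite("pics/s5.png",cv2.resize(p[230:370,150:280,::-1],None,fx=4,fy=4))
W=cloud("side",np.load("pics/side0d.npy"))
Q=W[(abs(W[...,0]-.54)<.1)&(abs(W[...,1]+.28)<.05)&(W[...,2]>.041)&(W[...,2]<.049)]
print("plate side",cv2.minAreaRect(Q[:,:2].astype(np.float32)*1000),len(Q))
E
```

```text
clock: 16.95
tool_pos: [0.5429, 0.3125, 0.2012]
eef_rot: [0.998, -0.065, 0.001, -0.002]
contact_force: [-0.3, 0.0, -1.2]
opening: 1.0
finger_force: 0.0
pos [0.5429 0.3125 0.2012] clk 16.95 open 1.0 ff 0.0 F [-0.3  0.  -1.2]
turn [-0.0042 -0.0027  0.0017] shift now [0.072  0.5884 0.0789] after turn [0.0732 0.5879 0.0812]
plate side ((541.3419189453125, -278.4743957519531), (65.23950958251953, 151.60089111328125), 82.52361297607422) 691
```

View pics/s5.png

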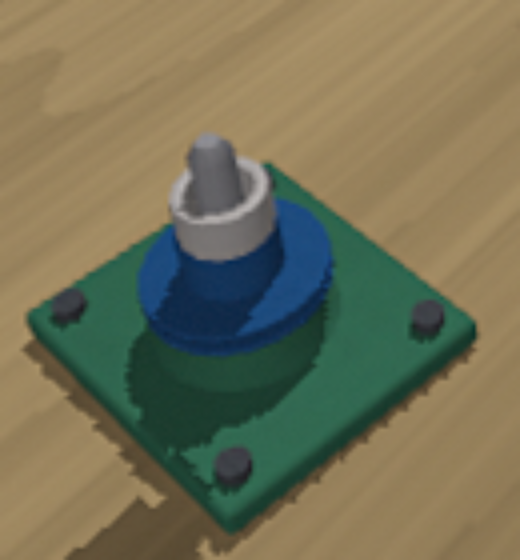

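The crop shows the spacer flat on the pulley hub round the post at (222,205). Now the plate.

```bash
python3 -m inch '1 .004 .0327 0 -.004 -.0027 .0017;1 .004 .0327 0 0 0 0;1 .004 .0327 0 0 0 0;1 .004 .0327 0 0 0 0;1 .004 .0327 0 0 0 0;1 .004 .0327 0 0 0 0;1 .004 .0327 0 0 0 0;1 .004 .0327 0 0 0 0;1 .004 .0327 0 0 0 0;1 .004 .0327 0 0 0 0;1 .004 .0327 0 0 0 0;1 .004 .0327 0 0 0 0;1 .004 .0327 0 0 0 0;1 .004 .0327 0 0 0 0;1 .004 .0327 0 0 0 0;1 .004 .0327 0 0 0 0;1 .004 .0327 0 0 0 0;1 .004 .0327 0 0 0 0;1 0 0 0 0 0 0;1 0 0 0 0 0 0' ; python3 d.py .539 -.2795 .035
```

```text
clock: 18.67
tool_pos: [0.5351, -0.2831, 0.1985]
eef_rot: [0.998, -0.068, -0.003, 0.001]
contact_force: [0.5, 0.4, -0.5]
opening: 1.002
finger_force: 0.0
pos [ 0.5351 -0.2831  0.1985] clk 18.67 open 1.002 ff 0.0 F [ 0.5  0.4 -0.5]
turn [ 0.002   0.0054 -0.0047] shift now [ 0.0042 -0.0044  0.1635] after turn [ 0.0034 -0.0041  0.1635]
```

```bash
python3 -m inch '1 .0034 -.0041 .02 .001 .003 -.003;1 0 0 .03 0 0 0;1 0 0 .03 0 0 0;1 0 0 .02 0 0 0;1 0 0 0 0 0 0;1 0 0 0 0 0 0;1 0 0 0 0 0 0' ; python3 d.py .539 -.2795 .035;  python3 - <<'E'
from h import *
p,d=snapshot("side"); cv2.imwrite("pics/s6.png",cv2.resize(p[90:200,330:460,::-1],None,fx=4.5,fy=4.5,interpolation=cv2.INTER_CUBIC))
E
```

```text
clock: 19.25
tool_pos: [0.5416, -0.2764, 0.101]
eef_rot: [0.998, -0.063, 0.001, 0.0]
contact_force: [1.0, -0.4, -0.3]
opening: 0.998
finger_force: 0.0
pos [ 0.5416 -0.2764  0.101 ] clk 19.25 open 0.998 ff 0.0 F [ 1.  -0.4 -0.3]
turn [ 0.0004 -0.0015  0.0043] shift now [-0.0023  0.0034  0.066 ] after turn [-0.0022  0.0034  0.066 ]
```

View pics/s6.png

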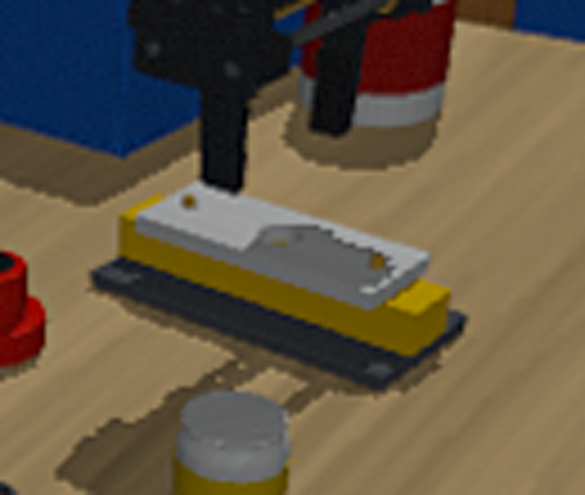

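The fingers (crop 225,185 and 330,130) straddle the plate. I'll correct the offset and go down to it.

```bash
python3 -m inch '1 -.002 .003 0 0 -.001 .004;1 0 0 0 0 0 0;1 0 0 .015 0 0 0;1 0 0 .015 0 0 0;1 0 0 .012 0 0 0;1 0 0 0 0 0 0;1 0 0 0 0 0 0;1 0 0 0 0 0 0' ; python3 d.py .539 -.2795 .035
```

```text
clock: 19.97
tool_pos: [0.5389, -0.2803, 0.0589]
eef_rot: [0.998, -0.066, 0.0, 0.001]
contact_force: [-0.1, 0.7, -0.6]
opening: 1.0
finger_force: 0.0
pos [ 0.5389 -0.2803  0.0589] clk 19.97 open 1.0 ff 0.0 F [-0.1  0.7 -0.6]
turn [ 0.0011 -0.0006 -0.0011] shift now [ 0.     -0.0008  0.0239] after turn [ 0.     -0.0008  0.0239]
```

```bash
python3 -m inch '1 0 -.0008 .01 0 0 0;1 0 0 .01 0 0 0;1 0 0 .004 0 0 0;1 0 0 0 0 0 0;1 0 0 0 0 0 0;1 0 0 0 0 0 0;-1 0 0 0 0 0 0;-1 0 0 0 0 0 0;-1 0 0 0 0 0 0;-1 0 0 0 0 0 0;-1 0 0 0 0 0 0;-1 0 0 0 0 0 0;-1 0 0 0 0 0 0;-1 0 0 0 0 0 0' 30; python3 d.py .539 -.2795 .035
```

```text
clock: 21.13
tool_pos: [0.5384, -0.2813, 0.0345]
eef_rot: [0.998, -0.066, 0.0, 0.002]
contact_force: [-1.2, -6.0, -0.7]
opening: 0.676
finger_force: 30.0
pos [ 0.5384 -0.2813  0.0345] clk 21.13 open 0.676 ff 30.0 F [-1.2 -6.  -0.7]
turn [ 0.0033 -0.0005 -0.002 ] shift now [ 0.0003 -0.0018 -0.0005] after turn [ 0.0003 -0.0018 -0.0005]
```

```bash
python3 -m inch '-1 0 .0013 0 0 0 0;-1 0 0 0 0 0 0;-1 0 0 0 0 0 0;-1 0 0 -.003 0 0 0;-1 0 0 -.004 0 0 0;-1 0 0 -.004 0 0 0;-1 0 0 -.005 0 0 0;-1 0 0 -.005 0 0 0;-1 0 0 -.005 0 0 0;-1 0 0 0 0 0 0;-1 0 0 0 0 0 0' ; python3 d.py .5384 -.281 .18
```

```text
clock: 22.05
tool_pos: [0.5386, -0.2795, 0.0605]
eef_rot: [0.998, -0.065, -0.0, -0.0]
contact_force: [0.3, 0.5, -2.3]
opening: 0.677
finger_force: 30.0
pos [ 0.5386 -0.2795  0.0605] clk 22.05 open 0.677 ff 30.0 F [ 0.3  0.5 -2.3]
turn [-0.0003  0.0002 -0.0001] shift now [-1.000e-04  1.400e-03 -1.195e-01] after turn [-0.      0.0015 -0.1195]
```

```bash
python3 -m inch '-1 0 0 -.015 0 0 0;-1 0 0 -.02 0 0 0;-1 0 0 -.02 0 0 0;-1 0 0 -.02 0 0 0;-1 0 0 -.02 0 0 0;-1 0 0 -.01 0 0 0;-1 0 0 0 0 0 0;-1 0 0 0 0 0 0;-1 0 0 0 0 0 0' ; python3 d.py .536 .313 .165
```

```text
clock: 22.8
tool_pos: [0.5376, -0.2798, 0.1639]
eef_rot: [0.998, -0.066, -0.001, -0.0]
contact_force: [0.2, -0.3, -2.4]
opening: 0.671
finger_force: 30.0
pos [ 0.5376 -0.2798  0.1639] clk 22.8 open 0.671 ff 30.0 F [ 0.2 -0.3 -2.4]
turn [-0.0002  0.0028 -0.0007] shift now [-0.0794 -0.5875 -0.0008] after turn [-0.0789 -0.5876 -0.0011]
```

```bash
python3 -m inch '-1 -.002 -.015 0 0 0 0;-1 -.0034 -.025 0 0 0 0;-1 -.004 -.03 0 0 0 0;-1 -.004 -.03 0 0 0 0;-1 -.004 -.03 0 0 0 0;-1 -.004 -.03 0 0 0 0;-1 -.004 -.03 0 0 0 0;-1 -.004 -.03 0 0 0 0;-1 -.004 -.03 0 0 0 0;-1 -.004 -.03 0 0 0 0;-1 -.004 -.03 0 0 0 0;-1 -.004 -.03 0 0 0 0;-1 -.004 -.03 0 0 0 0;-1 -.004 -.03 0 0 0 0;-1 -.004 -.03 0 0 0 0;-1 -.004 -.03 0 0 0 0;-1 -.004 -.03 0 0 0 0;-1 -.004 -.03 0 0 0 0;-1 -.004 -.022 0 0 0 0;-1 -.002 -.012 0 0 0 0' ; python3 d.py .536 .313 .165
```

```text
clock: 24.47
tool_pos: [0.5338, 0.2841, 0.1636]
eef_rot: [0.998, -0.063, -0.002, -0.001]
contact_force: [0.7, 0.8, -2.9]
opening: 0.674
finger_force: 30.0
pos [0.5338 0.2841 0.1636] clk 24.47 open 0.674 ff 30.0 F [ 0.7  0.8 -2.9]
turn [-0.0011  0.0032  0.0049] shift now [-0.0015 -0.029  -0.0014] after turn [-0.0016 -0.0289 -0.0014]
```

```bash
python3 -m inch '-1 0 -.008 0 0 .001 0;-1 0 -.012 0 0 0 0;-1 0 -.006 0 0 0 0;-1 0 0 0 0 0 0;-1 0 0 0 0 0 0;-1 0 0 0 0 0 0;-1 0 0 0 0 0 0' ; python3 d.py .536 .313 .165
```

```text
clock: 25.05
tool_pos: [0.5402, 0.303, 0.1649]
eef_rot: [0.998, -0.067, 0.0, 0.001]
contact_force: [0.3, -0.2, -2.5]
opening: 0.673
finger_force: 30.0
pos [0.5402 0.303  0.1649] clk 25.05 open 0.673 ff 30.0 F [ 0.3 -0.2 -2.5]
turn [ 0.0017 -0.0006 -0.0028] shift now [-0.0055 -0.0094 -0.0001] after turn [-0.0055 -0.0094 -0.0001]
```

```bash
python3 -m inch '-1 -.0028 -.0047 0 .001 0 -.001;-1 -.0027 -.0047 0 0 0 0;-1 0 0 0 0 0 0;-1 0 0 .01 0 0 0;-1 0 0 .015 0 0 0;-1 0 0 .01 0 0 0;-1 0 0 0 0 0 0;-1 0 0 0 0 0 0;-1 0 0 0 0 0 0' ; python3 d.py .536 .313 .0775;  python3 - <<'E'
from h import *
p,d=snapshot("side"); cv2.imwrite("pics/s7.png",cv2.resize(p[190:350,110:300,::-1],None,fx=3.7,fy=3.7,interpolation=cv2.INTER_CUBIC))
p,d=snapshot("top"); cv2.imwrite("pics/t7.png",cv2.resize(p[130:250,110:270,::-1],None,fx=4,fy=4,interpolation=cv2.INTER_CUBIC))
W=cloud("top",d); z=get_state()["tool_pos"][2]
Q=W[(abs(W[...,0]-.536)<.11)&(abs(W[...,1]-.313)<.05)&(abs(W[...,2]-z-.01)<.008)]
for s in (1,-1): 
    E=Q[(Q[:,0]-.536)*s>.04]; print(len(E),E.min(0).round(4),E.max(0).round(4))
E
```

```text
clock: 25.8
tool_pos: [0.5361, 0.3145, 0.13]
eef_rot: [0.998, -0.065, 0.001, -0.0]
contact_force: [0.7, 0.3, -3.0]
opening: 0.675
finger_force: 30.0
pos [0.5361 0.3145 0.13  ] clk 25.8 open 0.675 ff 30.0 F [ 0.7  0.3 -3. ]
turn [-0.0003 -0.001  -0.0001] shift now [0.0001 0.0015 0.0525] after turn [0.0001 0.0015 0.0525]
445 [0.5762 0.2767 0.1333] [0.6147 0.3391 0.1465]
443 [0.4593 0.2911 0.1326] [0.496  0.3547 0.1463]
```

View pics/s7.png

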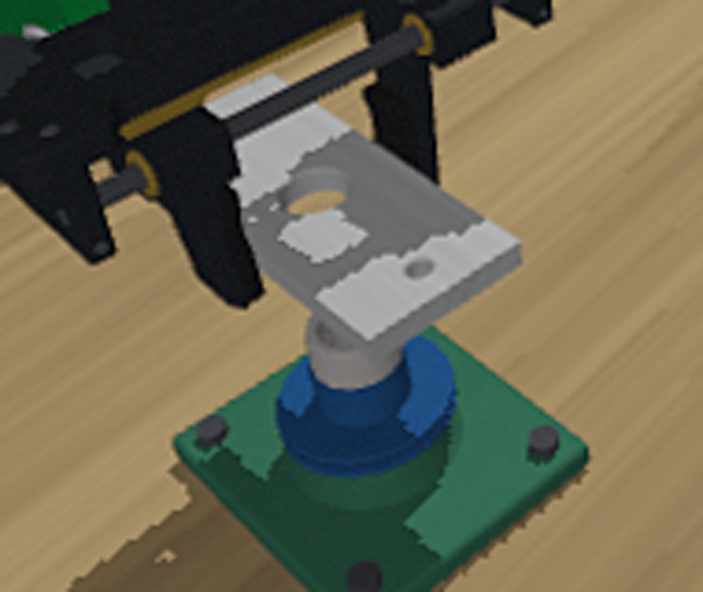

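The plate is level, with its hole at crop (318,190) above the post. The top depth puts its centre at (.537,.3157). I'll shift 1.5 mm and lower.

```bash
python3 -m inch '-1 -.0005 .0018 0 0 -.001 0;-1 0 0 0 0 0 0;-1 0 0 .008 0 0 0;-1 0 0 .01 0 0 0;-1 0 0 .008 0 0 0;-1 0 0 .006 0 0 0;-1 0 0 .005 0 0 0;-1 0 0 0 0 0 0;-1 0 0 0 0 0 0;-1 0 0 0 0 0 0' ; python3 d.py .536 .313 .0775
```

```text
clock: 26.73
tool_pos: [0.5353, 0.3129, 0.0929]
eef_rot: [0.998, -0.065, 0.0, -0.0]
contact_force: [0.3, -0.2, -2.2]
opening: 0.672
finger_force: 30.0
pos [0.5353 0.3129 0.0929] clk 26.73 open 0.672 ff 30.0 F [ 0.3 -0.2 -2.2]
turn [-0.0005 -0.0001 -0.    ] shift now [ 0.0007 -0.0002  0.0154] after turn [ 0.0007 -0.0002  0.0154]
```

Underside is about 93 mm, with the hole already round the post tip and no contact. Continuing.

```bash
python3 -m inch '-1 .0007 0 .004 0 0 0;-1 0 0 .004 0 0 0;-1 0 0 .003 0 0 0;-1 0 0 .0015 0 0 0;-1 0 0 .001 0 0 0;-1 0 0 .001 0 0 0;-1 0 0 .001 0 0 0;-1 0 0 0 0 0 0;-1 0 0 0 0 0 0' ; python3 d.py .536 .313 .0775
```

```text
clock: 27.48
tool_pos: [0.5358, 0.3127, 0.0775]
eef_rot: [0.998, -0.065, -0.0, -0.0]
contact_force: [-0.4, 1.0, -1.9]
opening: 0.674
finger_force: 30.0
pos [0.5358 0.3127 0.0775] clk 27.48 open 0.674 ff 30.0 F [-0.4  1.  -1.9]
turn [-0.0005  0.0001 -0.    ] shift now [ 0.0001 -0.0003 -0.    ] after turn [ 0.0001 -0.0003 -0.    ]
```

```bash
python3 -m inch '-1 0 0 .0007 0 0 0;-1 0 0 .0007 0 0 0;-1 0 0 0 0 0 0;-1 0 0 0 0 0 0;-1 0 0 0 0 0 0' ; python3 d.py .536 .313 .0775
```

```text
clock: 27.9
tool_pos: [0.5358, 0.3128, 0.0774]
eef_rot: [0.998, -0.065, 0.0, -0.0]
contact_force: [-2.0, -1.1, 7.9]
opening: 0.673
finger_force: 30.0
pos [0.5358 0.3128 0.0774] clk 27.9 open 0.673 ff 30.0 F [-2.  -1.1  7.9]
turn [-0.0008 -0.0001 -0.    ] shift now [ 0.0001 -0.0002 -0.0001] after turn [ 0.0001 -0.0002 -0.0001]
```

```bash
python3 -m inch '1 0 0 0 0 0 0;1 0 0 0 0 0 0;1 0 0 0 0 0 0;1 0 0 0 0 0 0;1 0 0 0 0 0 0;1 0 0 -.01 0 0 0;1 0 0 -.02 0 0 0;1 0 0 -.03 0 0 0;1 0 0 -.03 0 0 0;1 0 0 -.03 0 0 0;1 0 0 -.01 0 0 0;1 0 0 0 0 0 0;1 0 0 0 0 0 0' ; python3 d.py .6185 -.0675 .1; python3 - <<'E'
from h import *
p,d=snapshot("side"); cv2.imwrite("pics/s8.png",cv2.resize(p[190:370,110:300,::-1],None,fx=3.2,fy=3.2,interpolation=cv2.INTER_CUBIC))
p,d=snapshot("top"); W=cloud("top",d)
Q=W[(abs(W[...,0]-.536)<.11)&(abs(W[...,1]-.313)<.06)&(W[...,2]>.08)&(W[...,2]<.094)]
print(cv2.minAreaRect(Q[:,:2].astype(np.float32)*1000))
for s in (1,-1):
    E=Q[(Q[:,0]-.536)*s>.04]; print(len(E),np.median(E[:,2]),E.min(0).round(4),E.max(0).round(4))
E
```

```text
clock: 28.98
tool_pos: [0.5356, 0.3127, 0.2061]
eef_rot: [0.998, -0.065, -0.0, -0.0]
contact_force: [-1.0, -0.0, -1.6]
opening: 1.002
finger_force: 0.0
pos [0.5356 0.3127 0.2061] clk 28.98 open 1.002 ff 0.0 F [-1.  -0.  -1.6]
turn [-0.0006  0.0002  0.0001] shift now [0.1318 0.3662 0.1059] after turn [0.1319 0.3661 0.1061]
((537.0146484375, 313.89691162109375), (62.40069580078125, 150.06817626953125), 82.76808166503906)
171 0.0887952332859423 [0.5763 0.2741 0.0801] [0.6142 0.3371 0.0926]
401 0.08858602924477843 [0.4593 0.2886 0.0813] [0.4959 0.3526 0.0935]
```

View pics/s8.png

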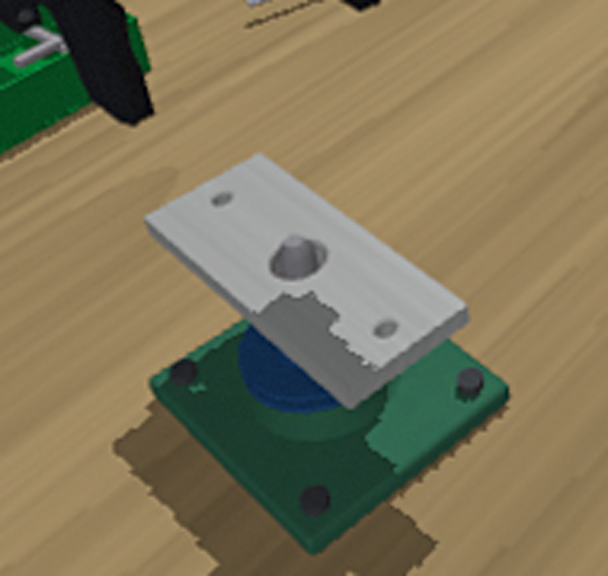

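The plate lies level at 88.6-88.8 mm, centred (.537,.3139), with the post tip inside its hole at crop (298,255). Now the small knob, with the fingers partly open.

```bash
python3 -m inch '.3 .0101 .0282 0 0 0 0;.3 .0101 .0282 0 0 0 0;.3 .0101 .0282 0 0 0 0;.3 .0101 .0282 0 0 0 0;.3 .0101 .0282 0 0 0 0;.3 .0101 .0282 0 0 0 0;.3 .0101 .0282 0 0 0 0;.3 .0101 .0282 0 0 0 0;.3 .0101 .0282 0 0 0 0;.3 .0101 .0282 0 0 0 0;.3 .0101 .0282 0 0 0 0;.3 .0101 .0282 0 0 0 0;.3 .0101 .0282 0 0 0 0;.3 0 0 .03 0 0 0;.3 0 0 .03 0 0 0;.3 0 0 .03 0 0 0;.3 0 0 .015 0 0 0;.3 0 0 0 0 0 0;.3 0 0 0 0 0 0;.3 0 0 0 0 0 0' ; python3 d.py .6185 -.0675 .03
```

```text
clock: 30.75
tool_pos: [0.6184, -0.068, 0.101]
eef_rot: [0.998, -0.065, 0.0, -0.0]
contact_force: [-0.1, 0.5, 0.7]
opening: 0.648
finger_force: 0.0
pos [ 0.6184 -0.068   0.101 ] clk 30.75 open 0.648 ff 0.0 F [-0.1  0.5  0.7]
turn [-0.0002 -0.0001  0.    ] shift now [ 0.     -0.0005  0.071 ] after turn [ 0.     -0.0005  0.071 ]
```

```bash
python3 -m inch '.3 0 0 .02 0 0 0;.3 0 0 .02 0 0 0;.3 0 0 .02 0 0 0;.3 0 0 .01 0 0 0;.3 0 0 .001 0 0 0;.3 0 0 0 0 0 0;.3 0 0 0 0 0 0;-1 0 0 0 0 0 0;-1 0 0 0 0 0 0;-1 0 0 0 0 0 0;-1 0 0 0 0 0 0;-1 0 0 0 0 0 0;-1 0 0 0 0 0 0;-1 0 0 0 0 0 0;-1 0 0 0 0 0 0' 20; python3 d.py .6185 -.0675 .03
```

```text
clock: 32.0
tool_pos: [0.6183, -0.068, 0.0302]
eef_rot: [0.998, -0.065, 0.0, -0.0]
contact_force: [-0.6, -0.2, 5.0]
opening: 0.336
finger_force: 20.0
pos [ 0.6183 -0.068   0.0302] clk 32.0 open 0.336 ff 20.0 F [-0.6 -0.2  5. ]
turn [-0.0001 -0.0002 -0.    ] shift now [ 0.0002 -0.0006  0.0002] after turn [ 0.0002 -0.0006  0.0002]
```

```bash
python3 -m inch '-1 0 0 -.015 0 0 0;-1 0 0 -.03 0 0 0;-1 0 0 -.03 0 0 0;-1 0 0 -.03 0 0 0;-1 0 0 -.03 0 0 0;-1 0 0 -.01 0 0 0;-1 0 0 0 0 0 0;-1 0 0 0 0 0 0;-1 0 0 0 0 0 0' ; python3 d.py .5362 .3129 .165
```

```text
clock: 32.75
tool_pos: [0.6167, -0.0676, 0.1731]
eef_rot: [0.998, -0.065, -0.002, -0.0]
contact_force: [-0.8, -0.3, -1.0]
opening: 0.332
finger_force: 20.0
pos [ 0.6167 -0.0676  0.1731] clk 32.75 open 0.332 ff 20.0 F [-0.8 -0.3 -1. ]
turn [-0.0002  0.0038  0.0003] shift now [-0.1294 -0.3668  0.0087] after turn [-0.1295 -0.3668  0.0081]
```

```bash
python3 -m inch '-1 -.005 -.014 0 0 0 0;-1 -.01 -.0284 0 0 0 0;-1 -.01 -.0284 0 0 0 0;-1 -.01 -.0284 0 0 0 0;-1 -.01 -.0284 0 0 0 0;-1 -.01 -.0284 0 0 0 0;-1 -.01 -.0284 0 0 0 0;-1 -.01 -.0284 0 0 0 0;-1 -.01 -.0284 0 0 0 0;-1 -.01 -.0284 0 0 0 0;-1 -.01 -.0284 0 0 0 0;-1 -.01 -.0284 0 0 0 0;-1 -.01 -.0284 0 0 0 0;-1 -.0045 -.0122 0 0 0 0;-1 0 0 0 0 0 0;-1 0 0 0 0 0 0;-1 0 0 0 0 0 0;-1 0 0 0 0 0 0' ; python3 d.py .5362 .3129 .1182; python3 - <<'E'
from h import *
from scipy.optimize import least_squares
p,d=snapshot("side"); W=cloud("side",d); h=cv2.cvtColor(p,cv2.COLOR_RGB2HSV)
B=((h[...,0]<8)|(h[...,0]>172))&(h[...,1]>120)&(np.hypot(W[...,0]-.538,W[...,1]-.313)<.04)&(W[...,2]>.1)
Q=W[B]; z0=np.percentile(Q[:,2],1); S=Q[(Q[:,2]>z0+.003)&(Q[:,2]<z0+.012)]
print(len(S),z0,least_squares(lambda c:np.hypot(S[:,0]-c[0],S[:,1]-c[1])-.023,[.538,.313],loss="soft_l1",f_scale=.001).x, get_state()["tool_pos"])
E
```

```text
clock: 34.25
tool_pos: [0.5384, 0.3098, 0.1748]
eef_rot: [0.998, -0.067, -0.0, 0.001]
contact_force: [0.6, -0.4, -0.3]
opening: 0.331
finger_force: 20.0
pos [0.5384 0.3098 0.1748] clk 34.25 open 0.331 ff 20.0 F [ 0.6 -0.4 -0.3]
turn [ 0.0019  0.     -0.0037] shift now [-0.0026 -0.0028  0.0565] after turn [-0.0026 -0.0027  0.0566]
252 0.1468596680442503 [0.54089501 0.31083288] [0.5384334  0.31018689 0.17488915]
```

```bash
python3 -m inch '-1 -.0026 -.0027 0 .001 0 -.002;-1 0 0 0 0 0 0;-1 0 0 .01 0 0 0;-1 0 0 .01 0 0 0;-1 0 0 .008 0 0 0;-1 0 0 .006 0 0 0;-1 0 0 .005 0 0 0;-1 0 0 0 0 0 0;-1 0 0 0 0 0 0;-1 0 0 0 0 0 0' ; python3 d.py .5362 .3129 .1182
```

```text
clock: 35.13
tool_pos: [0.5356, 0.316, 0.1361]
eef_rot: [0.998, -0.064, 0.0, -0.001]
contact_force: [1.7, -0.5, -0.9]
opening: 0.333
finger_force: 20.0
pos [0.5356 0.316  0.1361] clk 35.13 open 0.333 ff 20.0 F [ 1.7 -0.5 -0.9]
turn [-0.0016 -0.0001  0.002 ] shift now [0.001  0.0031 0.0179] after turn [0.001  0.003  0.0179]
```

```bash
python3 -m inch '-1 .001 .003 0 0 0 .001;-1 0 0 0 0 0 0;-1 0 0 0 0 0 0;-1 0 0 .004 0 0 0;-1 0 0 .004 0 0 0;-1 0 0 .003 0 0 0;-1 0 0 .002 0 0 0;-1 0 0 .001 0 0 0;-1 0 0 0 0 0 0;-1 0 0 0 0 0 0' ; python3 d.py .5362 .3129 .1182
```

```text
clock: 35.97
tool_pos: [0.536, 0.3129, 0.1219]
eef_rot: [0.998, -0.065, -0.0, -0.001]
contact_force: [-0.1, -0.6, -0.6]
opening: 0.334
finger_force: 20.0
pos [0.536  0.3129 0.1219] clk 35.97 open 0.334 ff 20.0 F [-0.1 -0.6 -0.6]
turn [-0.0013  0.0003  0.0011] shift now [ 0.0002 -0.0001  0.0037] after turn [ 0.0002 -0.0001  0.0037]
```

```bash
python3 -m inch '-1 0 0 .0015 0 0 0;-1 0 0 .001 0 0 0;-1 0 0 .001 0 0 0;-1 0 0 .0007 0 0 0;-1 0 0 .0007 0 0 0;-1 0 0 0 0 0 0;-1 0 0 0 0 0 0;-1 0 0 0 0 0 0' ; python3 d.py .5362 .3129 .1182
```

```text
clock: 36.63
tool_pos: [0.5362, 0.3129, 0.1181]
eef_rot: [0.998, -0.065, 0.0, -0.001]
contact_force: [-2.3, -1.4, 7.0]
opening: 0.337
finger_force: 20.0
pos [0.5362 0.3129 0.1181] clk 36.63 open 0.337 ff 20.0 F [-2.3 -1.4  7. ]
turn [-0.0018 -0.0002  0.0009] shift now [ 0.     -0.     -0.0001] after turn [ 0.     -0.     -0.0001]
```

Contact is at the expected height, so I'll release, rise and check.

```bash
python3 -m inch '1 0 0 0 0 0 0;1 0 0 0 0 0 0;1 0 0 0 0 0 0;1 0 0 0 0 0 0;1 0 0 0 0 0 0;1 0 0 -.01 0 0 0;1 0 0 -.02 0 0 0;1 0 0 -.03 0 0 0;1 0 0 -.03 0 0 0;1 0 0 -.02 0 0 0;1 0 0 0 0 0 0;1 0 0 0 0 0 0;1 0 0 0 0 0 0;1 0 0 0 0 0 0' ; python3 - <<'E'
from h import *
p,d=snapshot("side"); cv2.imwrite("pics/s9.png",p[90:390,100:500,::-1]); W=cloud("side",d)
from scipy.optimize import least_squares
h=cv2.cvtColor(p,cv2.COLOR_RGB2HSV)
B=((h[...,0]<8)|(h[...,0]>172))&(h[...,1]>120)&(np.hypot(W[...,0]-.538,W[...,1]-.313)<.04)&(W[...,2]>.07)
Q=W[B]; z0=np.percentile(Q[:,2],1); S=Q[(Q[:,2]>z0+.003)&(Q[:,2]<z0+.012)]
print(len(S),z0,Q[:,2].max(),least_squares(lambda c:np.hypot(S[:,0]-c[0],S[:,1]-c[1])-.023,[.538,.313],loss="soft_l1",f_scale=.001).x)
E
```

```text
clock: 37.8
tool_pos: [0.535, 0.3123, 0.2258]
eef_rot: [0.998, -0.065, -0.001, 0.0]
contact_force: [-0.5, -0.8, 0.7]
opening: 1.001
finger_force: 0.0
205 0.09000143122911977 0.37302489089578306 [0.5384252  0.31404548]
```

View pics/s9.png

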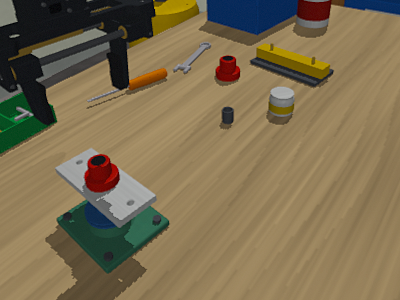

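The picture shows the stack complete: knob at (101,170) on the level plate, with the tin (281,102) and socket (228,116) where they stood and the gripper clear. Handing in.

```bash
python3 -c "from plant import r; print(r.finish_job())"
```

```text
the job is handed in; nothing more can be done
None
```

I rebuilt the spindle in order (pulley, spacer, plate, knob) and handed it in at about 38 s. The last view showed the knob seated on the level plate, the tin and socket unmoved and the gripper clear; no verdict came back.

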